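# Pin the wheel on the donations cart

### The arm

A 6-joint arm with a two-finger parallel gripper is mounted at the origin on the work surface. World frame = base frame: x ahead of the robot, y to its left, z up, the work surface at z = 0. Lengths are in m, angles in rad, forces in N, time in s.
With the tool pointing down it reaches from about 0.35 to 0.975 m from the base axis. Payload 4.9 kg.
Tool frame: the origin (TCP) lies on the front face of the gripper's body, between the roots of the fingers; the fingertips stand ctrl.finger_overhang ahead of it and the grasp point (between the pads) lies 54 mm ahead of it (ctrl.finger_overhang is the distance from the TCP to the fingertips, in m); z points along the fingers, y is the line along which they close (so a half turn about z gives the same grasp; the last joint's range is limited). The gripper opens to 85 mm and grips with 20 to 120 N. Pads are 22 mm wide; open, the fingers measure 114 mm over their backs; the gripper's body (76 mm by 85 mm) begins 54 mm behind the grasp point. The pads swing forward as they close: fully open they stand 13 mm farther back than shut.
Start: joints at [1, 0.053, 1.613, -0, 1.476, -0.119], TCP at [0.273, 0.562, 0.304] pointing down, gripper open.
Joint ranges: [-3.01, 3.01], [-1.01, 2.22], [0.06, 2.58], [-1.02, 4.17], [0.09, 2.62], [-3.14, 3.14]. Speed limits (rad/s): [2.57, 2.57, 3.14, 3.14, 3.14, 3.14].

### API

Orientations are given as a rotation vector (axis times angle).
In Python, from station import ctrl, vision gives the robot as it stands. The module is installed in compiled form; this text tells all that it offers.
- The arm moves only by the tool drive_tool, never from a script. Its argument "rows" is a list of rows, each a list of 2 entries, a list of its own where there are three numbers: the shift along the tool's x, y, z in m, then the turn about the tool's z in rad. A call has 1 to 10 rows; each row shifts and turns the commanded pose from where the row before left it, along the tool's axes as they then stand; what a row does not reach is not made up. A row lasts 1/10 s, in which the tool goes at most 50 mm and 8.59 degrees, less where a joint would pass 70% of its speed; a pose out of reach is approached as far as the arm can. A call with a gripper value outside its range is refused whole. "jaw" is the closure, from 0 (fully open) to 1 (shut), set as the call begins (left out, the last holds). The fingers move at their own pace and stop on an object; "grip_force" is the grip in N (left out, the last holds). Time passes only in rows, so rows that do not move let the fingers close. It gives the time, the measured TCP pose, the force, the opening and the grip force at its end, in the units of the state.
- ctrl.get_obs(): the state, without advancing time (a new reading comes with each control period).
- vision.get_image(name): name is "scene" or "top" or "wrist"; returns a dict with "image" (400x640x3 uint8, blue, green, red), "vertical_fov" (degrees; the focal length in pixels is half the picture's height over the tangent of half this angle, whatever the lens; pixels are square), "cx", "cy" (the principal point, pixels), "R" (3x3) and "t" (3): a world point X has camera coordinates R X + t. Camera axes: x right, y down, z forward; pixel columns grow to the right and rows downward; lengths in m; the calibration is good to about 2 mm. A picture is of the moment at which its call begins. There is no depth.
- ctrl.finish_job(): hands the job in; it is judged then, once.
The state is a dict: "t": time; "q": joint angles; "dq": joint speeds; "effort": joint torques, N m; "tool_pos": TCP position; "tool_rot": TCP orientation; "contact_force": force on the tool from outside, world axes, zero at the start; "wrist_torque": the same for the moment, N m; "opening": finger opening in m; "grip_force": force on a finger pad.
Only numpy, scipy, OpenCV 4.12 (cv2) and the standard library are available. Lean on these libraries where they do the work, as an engineer would, in place of code of your own. Each camera call takes 0.05 s, during which the arm holds its last target. There are 200 camera calls.

### The job

Secure the wheel on the cart's axle: take the red-headed linchpin from the orange rack, feel for the hole in the top of the axle's free end and push the pin down until its shoulder is fully home, without forcing it (push with no more than 25 N). Then swing the pin's brass ring over the end of the axle and right down against the pin's point, let go, and leave the other things on the table where they are.

Things in the scene. Friction and masses are not known exactly. Their poses are not given: they have to be found in the camera images.
- cart_axle: Fixed blue stand with a cart wheel (black tyre 110 mm wide, x -82 to -50 mm, top z 155 mm) on a level steel axle, centre line z 100 mm. Origin on the table under hole_nominal; z up, x along the axle to its free end. The end is a 20 mm square bar, z 90 to 110 mm, out of a grey boss (32 mm wide, ends at x -14 mm). About 24 N shift the axle along x.
- hole_nominal (a point): On the bar's top face: where the mouth of the 11 mm round hole would be with the axle fully in. Axes as cart_axle; does not move with the axle. The axle has end float: the true hole is an unmeasured 2 to 28 mm from here towards +x (y 0). It goes straight down through the bar, 13 mm from the end face. A spring catch inside grips the pin: about 4 to 12 N to push it home; use 25 N at most.
- linchpin_centre (a point): Middle of the loose linchpin (120 g), upright in the rack. z up its axis, x to the side where the ring sticks out. 9.5 mm pin, point at z -37 mm, last 6 mm tapered to 8.4 mm; 17 mm wide shoulder, underside z -3 mm (rests on rack or axle top); red tab to grip, 12 x 12 mm, z +1 to +37 mm. Ring hinge at z +5 mm, along y. The ring must point away from the wheel to close.
- ring (a joint): Ring angle: 0 = level, out to the pin's x side; negative = raised (to -0.9); 1.44 = fully down, against the pin's point, closed under the axle. Brass loop of 4 mm wire: legs at y +20 and -20 mm from the hinge out to 35 mm, then a bow 30 mm wide, 40 mm from the hinge. Stiff hinge, stays where left (about 1.5 N at 27 mm). Closes only round the axle's free end.
- ring_bow (a point): Middle of the ring's bow, 40 mm from the hinge.
- rack: Orange pin rack, 100 x 50 x 40 mm, fixed; origin under its centre, z up, x along its length. The linchpin stands in the hole at x = +22 mm, the spare plain pin in that at x = -28 mm.
- spare_pin: plain dark steel pin with a round head, in the other hole of the orange rack; a bystander
- wrench: 150 mm steel wrench lying on the table; a bystander
- washer: flat steel washer, 38 mm wide, 5 mm thick; a bystander
- tin_a: food tin, 84 mm wide, 110 mm tall; a bystander
- tin_b: second food tin of the same size; a bystander
- sauce_jar: sauce jar, 70 mm wide, 110 mm tall; a bystander
- mustard: yellow squeeze bottle, 64 mm wide, 130 mm tall; a bystander
- tape_roll: empty cardboard roll standing on its end, 90 mm wide, 48 mm tall; a bystander
Not all that is in view belongs to the job. Leave any green or purple look-alike of the part that bears linchpin_centre alone.

How it is judged:
By the outcome, as a careful person would: the job done as asked, in the order asked, and still so for the second after the job is handed in, with the robot touching nothing.
It also fails if it takes over 58 s, if anything falls off the work surface, if the arm or the gripper's body presses on something with over 40 N, if the wrist force passes 120 N, or if a joint passes its speed limit or range.

## Working session

There is one attempt and no reset: what is moved stays moved. The work goes in short steps, Python scripts to look and compute and a tool call to move; the robot and the scene stay as the last step left them, time stands still between calls to the robot, and variables do not carry over. Pictures are saved under pics/ and viewed, at most 10 in all, crops included, and the job is handed in when it is done.

Besides the shell and the picture viewer there is one more tool, called as name(argument=value, ...), one argument or row to a line, values as JSON. drive_tool: Moves the arm, as the interface text tells. Its arguments: {"type":"object","properties":{"rows":{"type":"array","items":{"type":"array"}},"jaw":{"type":"number"},"grip_force":{"type":"number"}},"required":["rows"]}

```bash
mkdir -p pics
cat > h.py <<'E'
import numpy as np, cv2
from station import ctrl, vision
def cap(n,f=None):
    d=vision.get_image(n)
    if f: cv2.imwrite('pics/'+f,d['image'])
    d['f']=200/np.tan(np.radians(d['vertical_fov'])/2); d['R']=np.array(d['R']);d['t']=np.array(d['t'])
    return d
def ray(d,u,v):
    c=-d['R'].T@d['t']; r=d['R'].T@np.array([(u-d['cx'])/d['f'],(v-d['cy'])/d['f'],1]); return c,r/np.linalg.norm(r)
def onz(d,u,v,z):
    c,r=ray(d,u,v); return c+r*(z-c[2])/r[2]
def proj(d,X):
    p=d['R']@np.array(X)+d['t']; return np.array([p[0]/p[2]*d['f']+d['cx'],p[1]/p[2]*d['f']+d['cy']])
def tri(a,b):
    A=np.zeros((3,3));y=np.zeros(3);
    for c,r in (a,b):
        P=np.eye(3)-np.outer(r,r);A+=P;y+=P@c
    X=np.linalg.solve(A,y); return X,[np.linalg.norm((np.eye(3)-np.outer(r,r))@(X-c)) for c,r in (a,b)]
def blobs(im,lo,hi,amin=30):
    hsv=cv2.cvtColor(im,cv2.COLOR_BGR2HSV); m=cv2.inRange(hsv,np.array(lo),np.array(hi))
    n,l,s,c=cv2.connectedComponentsWithStats(m)
    return [(s[i].tolist(),c[i].round(1).tolist()) for i in range(1,n) if s[i][4]>=amin],m
E
python3 - <<'E'
from h import *
ims=[cap(n) for n in('scene','top')]
cv2.imwrite('pics/a.png',ims[0]['image']);cv2.imwrite('pics/b.png',ims[1]['image'])
for d in ims: print(d['f'],d['cx'],d['cy'],(-d['R'].T@d['t']).round(3),d['R'].round(2).tolist())
print(ctrl.get_obs(),ctrl.finger_overhang)
E
```

```text
425.92491483661826 323.5590757835469 194.1706085263707 [0.987 0.269 0.762] [[-0.7, 0.71, 0.01], [0.55, 0.54, -0.64], [-0.46, -0.44, -0.77]]
494.63799078259433 316.1487389228215 200.78626296831186 [ 0.361 -0.105  1.354] [[0.01, -1.0, 0.0], [-0.99, -0.01, -0.16], [0.16, -0.0, -0.99]]
{'t': 0.1, 'q': array([ 9.99927288e-01,  5.33275928e-02,  1.61414749e+00, -6.45366121e-06,
        1.47600172e+00, -1.19004455e-01]), 'dq': array([ 0.00114414, -0.00148974, -0.00372491, -0.00195672, -0.00143636,
        0.00228367]), 'effort': array([ 9.09551418e-04, -3.94899273e+01, -3.71362853e+01, -7.85371230e-05,
        3.87180582e-03, -9.35496587e-06]), 'tool_pos': array([0.27267463, 0.56191018, 0.30276854]), 'tool_rot': array([-7.03621473e-01, -3.06113522e+00,  2.78814001e-03]), 'contact_force': array([ 0.19521432,  0.02623146, -0.39883011]), 'wrist_torque': array([-0.00199847,  0.0351566 , -0.02566235]), 'grip_force': 0.0, 'opening': 0.08534987406069876} 0.0726
```

View pics/a.png

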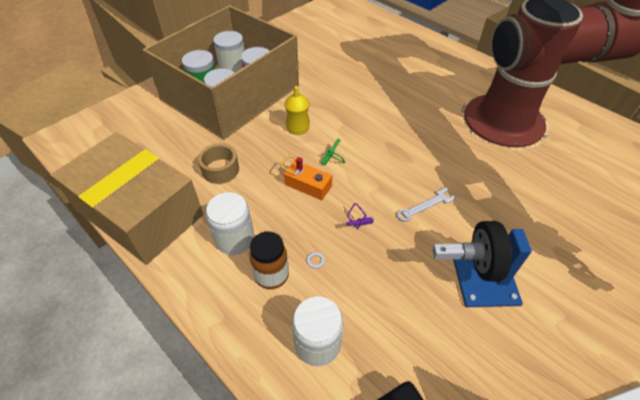

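View pics/b.png

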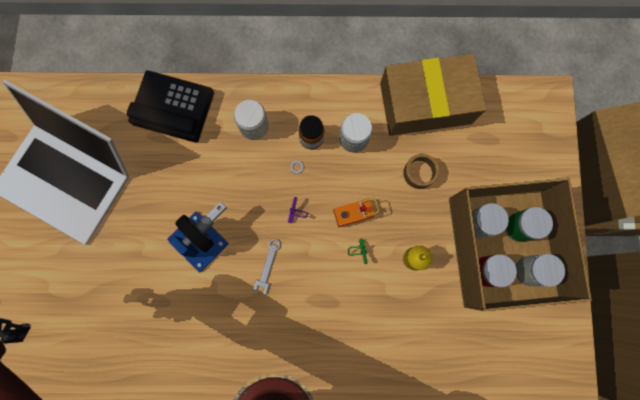

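Scene view: red-headed pin at (299,163) in the orange rack (308,180). Top view: pin (367,210), rack (353,214), axle end (222,208) and wheel (195,233).
Candidates for the pin are the red tab (299,163), the green look-alike (332,152), the purple look-alike (357,217) and the spare dark pin (319,177). I choose the red one and check it in a crop.

Run:
```python
from h import *
s=cv2.imread('pics/a.png');t=cv2.imread('pics/b.png')
c=lambda im,x,y:cv2.resize(im[y:y+60,x:x+80],(400,300),interpolation=cv2.INTER_CUBIC)
a=np.vstack([np.hstack([c(s,265,145),c(t,325,185)]),np.hstack([c(s,425,220),c(t,165,195)])])
cv2.imwrite('pics/c.png',a)
S=cap('scene');T=cap('top')
for d in(S,T):
    for nm,lo,hi in(('red',(0,150,80),(5,255,255)),('orange',(6,200,120),(14,255,255)),('blue',(100,150,60),(115,255,255))):
        print(nm,blobs(d['image'],lo,hi,15)[0])
```

```text
red [([297, 157, 6, 13, 57], [299.0, 163.1])]
orange [([290, 160, 7, 12, 41], [293.8, 165.8]), ([284, 171, 48, 28, 500], [307.0, 185.9]), ([258, 252, 28, 18, 148], [272.7, 263.9])]
blue [([408, 0, 37, 9, 187], [426.8, 2.7]), ([455, 230, 75, 76, 2192], [492.0, 278.9])]
red [([360, 205, 6, 6, 21], [362.5, 207.9]), ([247, 381, 30, 19, 216], [259.5, 387.8])]
orange [([362, 201, 12, 14, 95], [367.6, 207.2]), ([334, 202, 40, 24, 433], [348.8, 213.8])]
blue [([190, 213, 11, 10, 46], [195.8, 217.2]), ([169, 229, 18, 25, 227], [177.8, 241.3]), ([185, 228, 42, 43, 535], [207.4, 251.4])]
```

View pics/c.png

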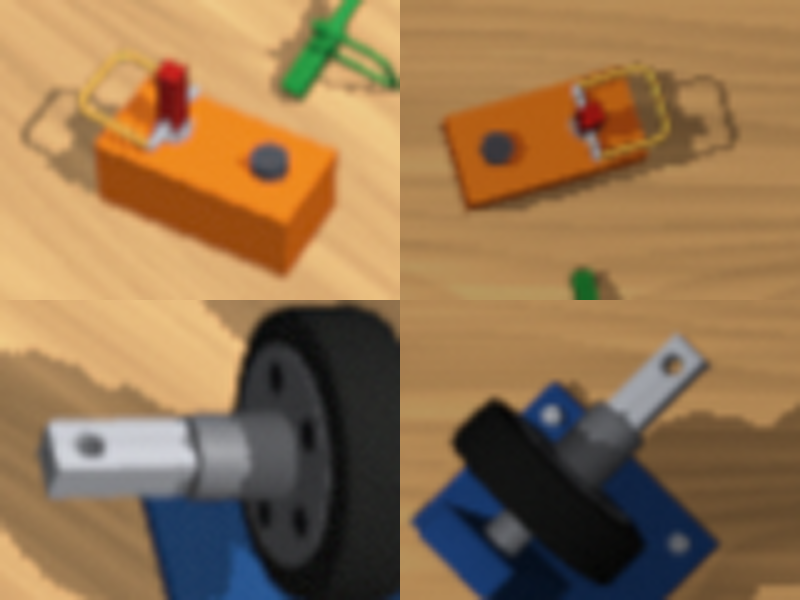

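Crop: the red tab stands upright in the rack with the brass ring out over the rack's end. The axle hole is seen at scene (443,249) and top (219,208).

Run:
```python
from h import *
S=cap('scene');T=cap('top')
C=lambda x,y,ox,oy:((x+.5)/5-.5+ox,(y+.5)/5-.5+oy)
tt=lambda x,y:C(x-400,y,325,185); ta=lambda x,y:C(x-400,y-300,165,195)
ss=lambda x,y:C(x,y,265,145); sa=lambda x,y:C(x,y-300,425,220)
print('tab top',tri(ray(S,*ss(172,70)),ray(T,*tt(590,112))))
print('hole',tri(ray(S,*sa(90,445)),ray(T,*ta(672,364))),onz(T,*ta(672,364),.11),onz(S,*sa(90,445),.11))
for n,p in(('e1',(680,336)),('e2',(708,366)),('b1',(604,405)),('b2',(640,437))): print(n,onz(T,*ta(*p),.11))
for n,p in(('e1s',(45,424)),('e2s',(55,454+40)),('b1s',(190,420)),('b2s',(192,458)),('e3s',(58,455))): print(n,onz(S,*sa(*p),.11))
for n,p in(('r1',(445,122)),('r2',(470,207)),('r3',(646,156)),('spare',(498,148))): print(n,onz(T,*tt(*p),.04))
for n,p in(('r1',(97,142)),('r2',(285,222)),('r3',(338,152))): print(n,onz(S,*ss(*p),.04))
for u in ((655,148),(640,68),(665,100)): print('bowT',onz(T,*tt(*u),.065))
```

```text
tab top (array([ 0.5479768 , -0.2277247 ,  0.08440101]), [np.float64(1.5754624550401723e-05), np.float64(1.5754624550398908e-05)])
hole (array([0.54012304, 0.13879528, 0.11372026]), [np.float64(8.592757501847051e-05), np.float64(8.592757501845239e-05)]) [0.54062545 0.13960525 0.11      ] [0.53759942 0.13797237 0.11      ]
e1 [0.55504964 0.13607601 0.11      ]
e2 [0.53972638 0.12129113 0.11      ]
b1 [0.51940127 0.17324863 0.11      ]
b2 [0.50322533 0.15437714 0.11      ]
e1s [0.54161815 0.12121109 0.11      ]
e2s [0.56346822 0.14079522 0.11      ]
b1s [0.50294145 0.15779016 0.11      ]
b2s [0.51634543 0.16719994 0.11      ]
e3s [0.54925392 0.13219547 0.11      ]
r1 [ 0.54854529 -0.15413048  0.04      ]
r2 [ 0.50281557 -0.1675208   0.04      ]
r3 [ 0.53090118 -0.26181511  0.04      ]
spare [ 0.53467288 -0.18254383  0.04      ]
r1 [ 0.57507931 -0.25126446  0.04      ]
r2 [ 0.54855492 -0.15654674  0.04      ]
r3 [ 0.50161033 -0.16877695  0.04      ]
bowT [ 0.53193677 -0.26361107  0.065     ]
bowT [ 0.57450925 -0.25621081  0.065     ]
bowT [ 0.55749769 -0.26920242  0.065     ]
```

```bash
cat >> h.py <<'E'
from scipy.spatial.transform import Rotation as Ro
def go(P,yaw,o=None):
    """needed tool-frame shift to TCP P, (with present axes) and turn to bring tool x to yaw(deg, mod 180)"""
    o=o or ctrl.get_obs(); R=Ro.from_rotvec(o['tool_rot']).as_matrix()
    y=np.degrees(np.arctan2(R[1,0],R[0,0])); dy=(yaw-y+90)%180-90
    print('pos',o['tool_pos'].round(4),'yaw',y.round(2),'shift',(R.T@(np.array(P)-o['tool_pos'])).round(4),'turn',-np.radians(dy).round(4),'F',o['contact_force'].round(2),'t',o['t'],'open',o['opening'].round(4))
E
python3 - <<'E'
from h import *
S=cap('scene');T=cap('top')
C=lambda x,y,ox,oy:((x+.5)/5-.5+ox,(y+.5)/5-.5+oy)
tt=lambda x,y:C(x-400,y,325,185);ss=lambda x,y:C(x,y,265,145)
print(tri(ray(S,*ss(95,72)),ray(T,*tt(664,102))))
go((.547,-.228,.25),106)
E
```

```text
(array([ 0.55749786, -0.2696424 ,  0.05958868]), [np.float64(0.00037802952755405355), np.float64(0.00037802952755404314)])Traceback (most recent call last):
  File "<stdin>", line 6, in <module>
  File "h.py", line 28, in go
    print('pos',o['tool_pos'].round(4),'yaw',y.round(2),'shift',(R.T@(np.array(P)-o['tool_pos'])).round(4),'turn',-np.radians(dy).round(4),'F',o['contact_force'].round(2),'t',o['t'],'open',o['opening'].round(4))
                                                                                                                                                                                             ^^^^^^^^^^^^^^^^^^
AttributeError: 'float' object has no attribute 'round'
```

drive_tool(
  rows=[
    [[-0.03,-0.03,0.0025],0],
    [[-0.03,-0.03,0.0025],0],
    [[-0.03,-0.03,0.0025],0],
    [[-0.03,-0.03,0.0025],0],
    [[-0.03,-0.03,0.0025],0],
    [[-0.03,-0.03,0.0025],0],
    [[-0.03,-0.03,0.0025],0],
    [[-0.03,-0.03,0.0025],0],
    [[-0.03,-0.03,0.0025],0],
    [[-0.03,-0.03,0.0025],0],
  ],
  jaw=0,
)

```text
t: 1.4
tool_pos: [0.412, 0.1598, 0.2791]
tool_rot: [0.703, 3.061, 0.001]
contact_force: [-0.5, -0.6, -0.1]
opening: 0.0855
grip_force: 0.0
```

drive_tool(
  rows=[
    [[-0.03,-0.03,0.0025],0],
    [[-0.03,-0.03,0.0025],0],
    [[-0.03,-0.03,0.0025],0],
    [[-0.03,-0.03,0.0025],0],
    [[-0.03,-0.03,0.0025],0],
    [[-0.03,-0.03,0.0025],0],
    [[-0.03,-0.03,0.0025],0],
    [[-0.03,-0.03,0.0025],0],
    [[-0.03,-0.03,0.0025],0],
    [[0,0,0],0],
  ],
)

```text
t: 2.4
tool_pos: [0.5374, -0.2035, 0.2559]
tool_rot: [-0.711, -3.06, 0.002]
contact_force: [-0.1, 1.1, 0.4]
opening: 0.0856
grip_force: 0.0
```

drive_tool(
  rows=[
    [[0,0,0],0.14],
    [[0,0,0],0.14],
    [[0,0,0],0.14],
    [[0,0,0],0.14],
    [[0,0,0],0.14],
    [[0,0,0],0.14],
    [[0,0,0],0],
    [[0,0,0],0],
  ],
)

```text
t: 3.2
tool_pos: [0.5367, -0.1989, 0.2565]
tool_rot: [-1.887, -2.512, -0.0]
contact_force: [-0.5, 0.0, -0.2]
opening: 0.0857
grip_force: 0.0
```

```bash
sed -i "s/o\['opening'\].round(4)/o['opening']/" h.py
python3 - <<'E'
from h import *
W=cap('wrist','w1.png')
go((.547,-.228,.25),106)
print((-W['R'].T@W['t']).round(3),W['R'].round(2).tolist(),W['f'])
print(proj(W,(.547,-.228,.08)))
print([b for b in blobs(W['image'],(0,150,80),(5,255,255),15)[0]])
E
```

```text
pos [ 0.5368 -0.199   0.2565] yaw 106.15 shift [-0.0307  0.0018  0.0065] turn 0.0026 F [0.94 0.31 1.1 ] t 3.25 open 0.0852728331005655
[ 0.514 -0.12   0.325] [[0.96, 0.28, -0.0], [0.26, -0.91, 0.32], [0.09, -0.31, -0.95]] 322.69281879730744
[320.68851175 234.88271534]
[([312, 217, 13, 26, 293], [317.9, 230.5])]
```

View pics/w1.png

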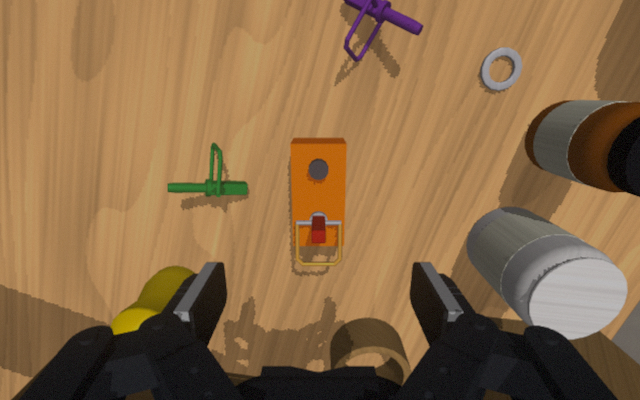

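Wrist view: red tab top at (318,236) within 3 px of its predicted place, rack upright in the picture (columns 292–346), ring raised slightly, open space for the fingers.

Run:
```python
from h import *
go((.545,-.2285,.127),106)
```

```text
pos [ 0.5368 -0.199   0.2565] yaw 106.15 shift [-0.0306 -0.0003  0.1295] turn 0.0026 F [0.94 0.31 1.1 ] t 3.25 open 0.0852728331005655
```

drive_tool(
  rows=[
    [[-0.0153,0,0],0],
    [[-0.0153,0,0],0],
    [[0,0,0.026],0],
    [[0,0,0.026],0],
    [[0,0,0.026],0],
    [[0,0,0.026],0],
    [[0,0,0.0255],0],
    [[0,0,0],0],
    [[0,0,0],0],
  ],
  jaw=0.3,
)

```text
t: 4.15
tool_pos: [0.5453, -0.2297, 0.1268]
tool_rot: [-1.891, -2.508, 0.0]
contact_force: [0.1, 0.5, 0.6]
opening: 0.0595
grip_force: 0.0
```

Run:
```python
from h import *
W=cap('wrist','w2.png');S=cap('scene')
go((.545,-.2285,.127),106)
a=cv2.resize(S['image'][130:210,250:357],(535,400));cv2.imwrite('pics/w2.png',np.hstack([cv2.resize(W['image'][150:400,120:520],(400,250)).copy(),np.zeros((250,0,3),np.uint8)]))
m=np.zeros((600,640,3),np.uint8);m[:400]=W['image'];m[400:,:]=0;m[400:600,:267]=cv2.resize(a,(267,200));cv2.imwrite('pics/w2.png',m)
```

```text
pos [ 0.5463 -0.2299  0.1288] yaw 105.97 shift [ 0.0017 -0.0009  0.0018] turn -0.0005 F [-0.77  0.36  0.54] t 4.25 open 0.059692344771092094
```

View pics/w2.png

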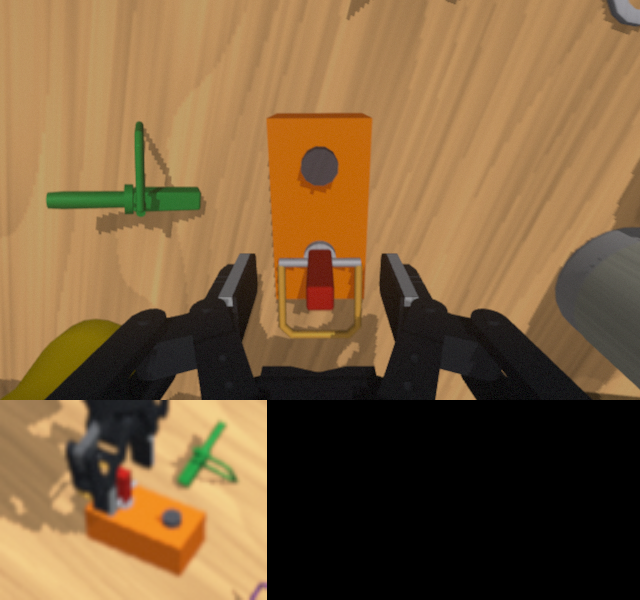

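Wrist view: the red tab (320,280) stands centred between the pads (240 and 398), legs of the ring clear of the pads. Closing.

drive_tool(
  rows=[
    [[0,0,0],0],
    [[0,0,0],0],
    [[0,0,0],0],
    [[0,0,0],0],
    [[0,0,0],0],
    [[0,0,0],0],
  ],
  jaw=1,
  grip_force=60,
)

```text
t: 4.85
tool_pos: [0.5456, -0.229, 0.1278]
tool_rot: [1.89, 2.508, 0.0]
contact_force: [-1.7, 1.0, 5.7]
opening: 0.0107
grip_force: 59.0
```

drive_tool(
  rows=[
    [[0,0,-0.01],0],
    [[0,0,-0.02],0],
    [[0,0,-0.02],0],
    [[0,0,-0.02],0],
    [[0,0,-0.03],0],
    [[0,0,-0.03],0],
    [[0,0,0],0],
    [[0,0,0],0],
  ],
)

```text
t: 5.65
tool_pos: [0.5452, -0.2287, 0.257]
tool_rot: [1.891, 2.508, 0.0]
contact_force: [0.6, 1.0, -2.9]
opening: 0.0111
grip_force: 59.1
```

Run:
```python
from h import *
S=cap('scene');W=cap('wrist')
go((.52,.156,.26),135)
m=np.zeros((600,640,3),np.uint8);m[:400]=W['image'];m[400:,:320]=cv2.resize(S['image'][100:200,230:390],(320,200));cv2.imwrite('pics/w3.png',m)
```

```text
pos [ 0.5443 -0.2283  0.2546] yaw 105.98 shift [ 0.3761  0.0824 -0.0046] turn -0.5064 F [-0.18  1.   -1.98] t 5.75 open 0.010692287671811438
```

View pics/w3.png

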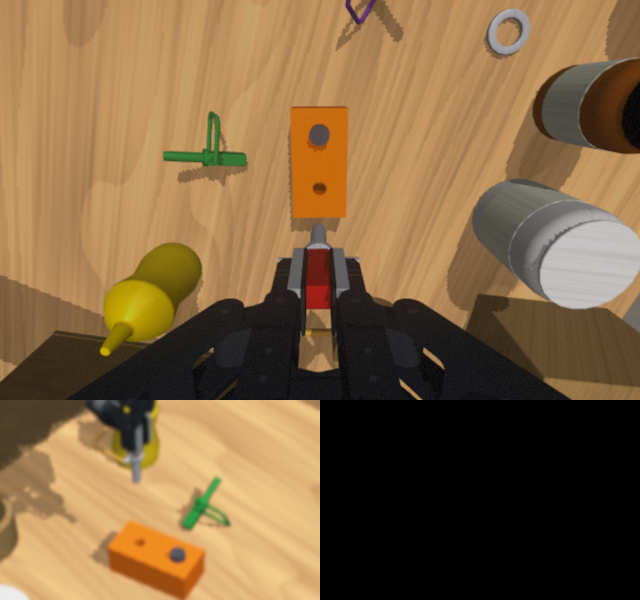

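Wrist view: the pin hangs upright in the pads (tab 318,280, point 318,228), the ring is behind it, the rack hole is empty, the spare untouched.

Run:
```python
from h import *
go((.559,.117,.25),135)
```

```text
pos [ 0.5443 -0.2283  0.2546] yaw 105.98 shift [0.3279 0.1092 0.0052] turn -0.5064 F [-0.18  1.   -1.98] t 5.75 open 0.010692287671811438
```

drive_tool(
  rows=[
    [[0.033,0.011,0],0],
    [[0.033,0.011,0],0],
    [[0.033,0.011,0],0],
    [[0.033,0.011,0],0],
    [[0.033,0.011,0],0],
    [[0.033,0.011,0],0],
    [[0.033,0.011,0],0],
    [[0.033,0.011,0],0],
    [[0.033,0.011,0],0],
    [[0.033,0.011,0],0],
  ],
)

```text
t: 6.75
tool_pos: [0.559, 0.1201, 0.2543]
tool_rot: [-1.889, -2.506, 0.004]
contact_force: [0.4, 0.5, -1.1]
opening: 0.0106
grip_force: 59.1
```

drive_tool(
  rows=[
    [[0,0,0],-0.127],
    [[0,0,0],-0.127],
    [[0,0,0],-0.127],
    [[0,0,0],-0.127],
    [[0,0,0],0],
    [[0,0,0],0],
    [[0,0,0],0],
  ],
)

```text
t: 7.45
tool_pos: [0.5598, 0.1187, 0.2559]
tool_rot: [-1.202, -2.901, 0.001]
contact_force: [1.0, -0.5, -1.9]
opening: 0.0103
grip_force: 59.1
```

Run:
```python
from h import *
W=cap('wrist')
go((.559,.117,.25),135)
cv2.imwrite('pics/w4.png',cv2.resize(W['image'][60:360,120:520],(800,600),interpolation=cv2.INTER_CUBIC))
o=ctrl.get_obs();print('tip pred',proj(W,o['tool_pos']-[0,0,.121]),'hole pred',proj(W,(.538,.138,.11)))
```

```text
pos [0.5599 0.1187 0.2562] yaw 135.01 shift [-0.0006 -0.0018  0.0062] turn 0.0002 F [-0.18  0.23 -1.72] t 7.5 open 0.010276861270999756
tip pred [318.75824823 228.06325063] hole pred [316.0972951  173.97084136]
```

View pics/w4.png

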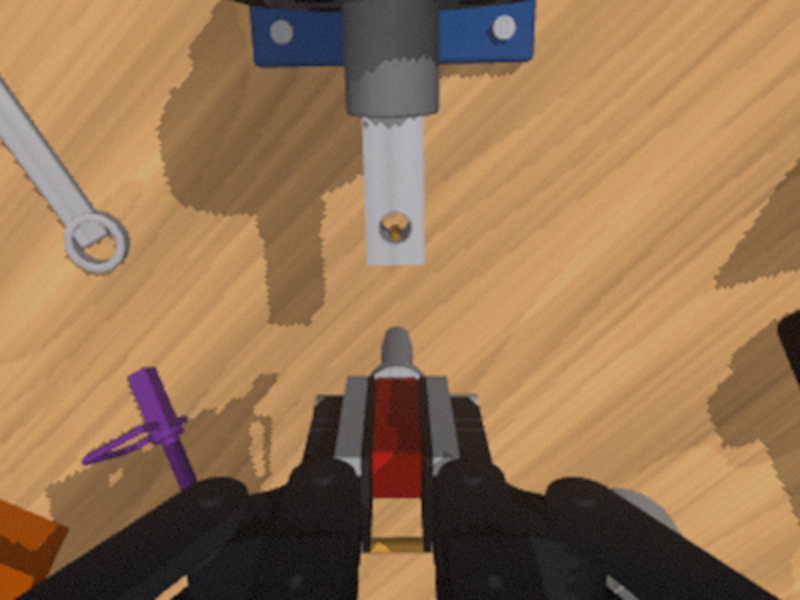

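Wrist view (crop ×2, offset 120,60): the hole's mouth at crop (395,228), bar end edge at y 264, pin point at (396,335). The axle is tilted about 1.6° clockwise from the tool's axis (blue plate edge).

Run:
```python
from h import *
W=cap('wrist')
C=lambda x,y:((x+.5)/2-.5+120,(y+.5)/2-.5+60)
o=ctrl.get_obs()
h=onz(W,*C(395,228),.11);t=onz(W,*C(396.5,335),o['tool_pos'][2]-.121)
e1,e2=onz(W,*C(367,264),.11),onz(W,*C(424,264),.11)
print(h,t,h-t,'end',(e1+e2)/2,'w',np.linalg.norm(e1-e2),'end-hole',np.linalg.norm((e1+e2)/2-h))
go(o['tool_pos']+np.r_[(h-t)[:2],0],136.6)
p1,p2=onz(W,*C(257,66),0.008),onz(W,*C(532,58),.008);v=p2-p1;print(np.degrees(np.arctan2(v[1],v[0])))
b=onz(W,*C(392,115),.1);
```

```text
[0.53868972 0.13861583 0.11      ] [0.55932377 0.11873766 0.13553992] [-0.02063405  0.01987816 -0.02553992] end [0.5478875  0.12963187 0.11      ] w 0.019829286446228115 end-hole 0.012857311362142526
pos [0.56   0.1187 0.2565] yaw 135.03 shift [ 0.0286 -0.0005  0.    ] turn -0.0275 F [ 0.28  0.29 -0.9 ] t 7.55 open 0.01070645098247944
46.52226615564287
```

drive_tool(
  rows=[
    [[0.0143,-0.0002,0],0],
    [[0.0143,-0.0003,0],0],
    [[0,0,0],-0.027],
    [[0,0,0.01],0],
    [[0,0,0.01],0],
    [[0,0,0],0],
    [[0,0,0],0],
  ],
)

```text
t: 8.25
tool_pos: [0.5392, 0.1383, 0.2359]
tool_rot: [-1.161, -2.918, 0.001]
contact_force: [-0.4, 0.6, -1.5]
opening: 0.0105
grip_force: 59.1
```

Run:
```python
from h import *
W=cap('wrist');S=cap('scene')
go((.5387,.1386,.23),136.5)
m=np.zeros((600,800,3),np.uint8);m[:,:400]=cv2.resize(W['image'][120:270,270:370],(400,600),interpolation=cv2.INTER_CUBIC);m[:,400:]=cv2.resize(S['image'][205:280,418:468],(400,600),interpolation=cv2.INTER_CUBIC);cv2.imwrite('pics/w5.png',m)
```

```text
pos [0.5397 0.1384 0.2369] yaw 136.62 shift [ 0.0009 -0.0006  0.0069] turn 0.0021 F [-0.52  0.08 -1.57] t 8.35 open 0.010513795002721935
```

View pics/w5.png

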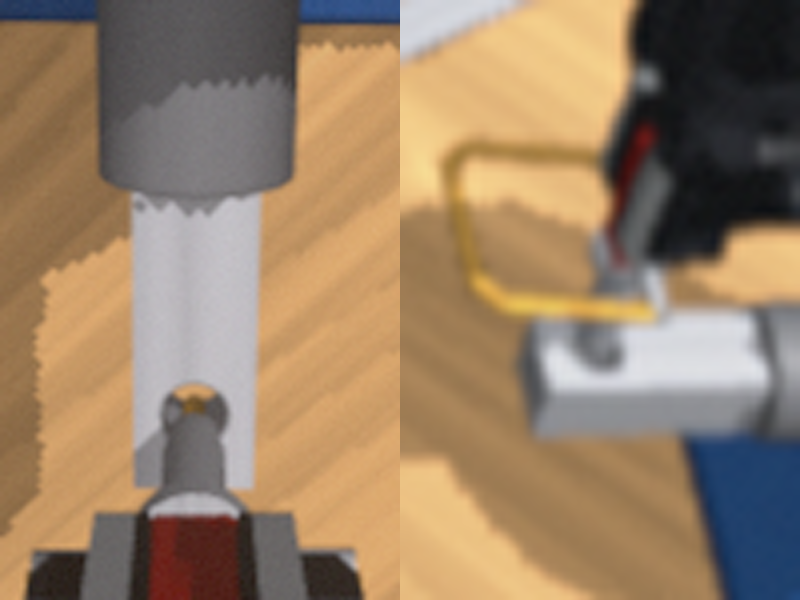

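Wrist view: the pin point sits at the hole (crop x 195 both), aligned; the scene view shows it just over the mouth with the ring out past the free end. Feeling downwards now.

drive_tool(
  rows=[
    [[0,0,0.002],0],
    [[0,0,0.002],0],
    [[0,0,0.002],0],
    [[0,0,0.001],0],
    [[0,0,0],0],
  ],
)

```text
t: 8.85
tool_pos: [0.5399, 0.1386, 0.2314]
tool_rot: [1.16, 2.918, 0.001]
contact_force: [-1.5, -0.4, 4.3]
opening: 0.011
grip_force: 60.1
```

drive_tool(
  rows=[
    [[0,0,0.001],0],
    [[0,0,0.001],0],
    [[0,0,0.001],0],
    [[0,0,0.001],0],
    [[0,0,0],0],
  ],
)

```text
t: 9.35
tool_pos: [0.5405, 0.1387, 0.2308]
tool_rot: [1.159, 2.917, 0.001]
contact_force: [-6.6, -1.0, 17.3]
opening: 0.0111
grip_force: 61.7
```

drive_tool(
  rows=[
    [[0,0,0.001],0],
    [[0,0,0.001],0],
    [[0,0,0.001],0],
    [[0,0,0.001],0],
    [[0,0,0],0],
  ],
)

```text
t: 9.85
tool_pos: [0.5392, 0.1392, 0.2238]
tool_rot: [-1.16, -2.918, -0.003]
contact_force: [-3.8, 2.1, 2.3]
opening: 0.0108
grip_force: 59.8
```

drive_tool(
  rows=[
    [[0.0005,0,0.001],0],
    [[0,0,0.001],0],
    [[0,0,0.001],0],
    [[0,0,0.001],0],
    [[0,0,0],0],
  ],
)

```text
t: 10.35
tool_pos: [0.5391, 0.1397, 0.2191]
tool_rot: [-1.16, -2.918, -0.003]
contact_force: [-5.9, 2.6, 7.5]
opening: 0.0105
grip_force: 60.7
```

drive_tool(
  rows=[
    [[0,0,0.001],0],
    [[0,0,0.001],0],
    [[0,0,0.001],0],
    [[0,0,0.001],0],
    [[0,0,0],0],
  ],
)

```text
t: 10.85
tool_pos: [0.5382, 0.1399, 0.2129]
tool_rot: [-1.159, -2.916, -0.002]
contact_force: [-2.8, 3.9, -0.9]
opening: 0.0112
grip_force: 59.3
```

drive_tool(
  rows=[
    [[0,0,0.001],0],
    [[0,0,0.001],0],
    [[0,0,0.001],0],
    [[0,0,0.001],0],
    [[0,0,0],0],
  ],
)

```text
t: 11.35
tool_pos: [0.5383, 0.14, 0.2095]
tool_rot: [-1.159, -2.916, -0.002]
contact_force: [-4.6, 4.8, 1.8]
opening: 0.0102
grip_force: 59.7
```

drive_tool(
  rows=[
    [[0.0007,0,0.001],0],
    [[0,0,0.001],0],
    [[0,0,0.001],0],
    [[0,0,0.001],0],
    [[0,0,0],0],
  ],
)

```text
t: 11.85
tool_pos: [0.538, 0.1402, 0.2056]
tool_rot: [-1.159, -2.917, -0.002]
contact_force: [-4.0, 3.9, 1.7]
opening: 0.0106
grip_force: 59.7
```

drive_tool(
  rows=[
    [[0,0,0.001],0],
    [[0,0,0.001],0],
    [[0,0,0.001],0],
    [[0,0,0.001],0],
    [[0,0,0],0],
  ],
)

```text
t: 12.35
tool_pos: [0.538, 0.1403, 0.2016]
tool_rot: [-1.159, -2.917, -0.002]
contact_force: [-3.1, 4.7, 1.1]
opening: 0.0106
grip_force: 59.6
```

drive_tool(
  rows=[
    [[0,0,0.001],0],
    [[0,0,0.001],0],
    [[0,0,0],0],
  ],
)

```text
t: 12.65
tool_pos: [0.538, 0.1403, 0.1995]
tool_rot: [-1.159, -2.917, -0.002]
contact_force: [-3.5, 4.4, 2.2]
opening: 0.0108
grip_force: 59.6
```

drive_tool(
  rows=[
    [[0,0,0.0007],0],
    [[0,0,0.0007],0],
    [[0,0,0],0],
  ],
)

```text
t: 12.95
tool_pos: [0.538, 0.1403, 0.1983]
tool_rot: [-1.159, -2.917, -0.002]
contact_force: [-3.8, 4.0, 3.6]
opening: 0.0107
grip_force: 59.9
```

drive_tool(
  rows=[
    [[0,0,0.0007],0],
    [[0,0,0],0],
  ],
)

```text
t: 13.15
tool_pos: [0.538, 0.1403, 0.1978]
tool_rot: [-1.159, -2.917, -0.002]
contact_force: [-4.6, 4.5, 4.0]
opening: 0.0107
grip_force: 60.2
```

drive_tool(
  rows=[
    [[0,0,0.0007],0],
    [[0,0,0],0],
  ],
)

```text
t: 13.35
tool_pos: [0.5381, 0.1403, 0.1978]
tool_rot: [-1.159, -2.917, -0.002]
contact_force: [-6.8, 3.9, 8.4]
opening: 0.0105
grip_force: 60.5
```

drive_tool(
  rows=[
    [[0,0,0.0007],0],
    [[0,0,0],0],
  ],
)

```text
t: 13.55
tool_pos: [0.5381, 0.1403, 0.1978]
tool_rot: [-1.159, -2.917, -0.002]
contact_force: [-7.9, 3.2, 10.1]
opening: 0.0107
grip_force: 60.9
```

drive_tool(
  rows=[
    [[0,0,0.0006],0],
    [[0,0,0],0],
  ],
)

```text
t: 13.75
tool_pos: [0.5382, 0.1403, 0.1977]
tool_rot: [-1.159, -2.917, -0.001]
contact_force: [-9.9, 2.8, 12.6]
opening: 0.0102
grip_force: 61.2
```

Run:
```python
from h import *
W=cap('wrist');S=cap('scene')
go((.5387,.1386,.197),136.5)
m=np.zeros((600,800,3),np.uint8);m[:,:400]=cv2.resize(W['image'][120:270,270:370],(400,600),interpolation=cv2.INTER_CUBIC);m[:,400:]=cv2.resize(S['image'][205:280,418:468],(400,600),interpolation=cv2.INTER_CUBIC);cv2.imwrite('pics/w6.png',m)
```

```text
pos [0.5382 0.1403 0.1977] yaw 136.66 shift [-0.0016 -0.0009  0.0007] turn 0.0028 F [-8.54  3.39 13.48] t 13.85 open 0.010222154578775853
```

View pics/w6.png

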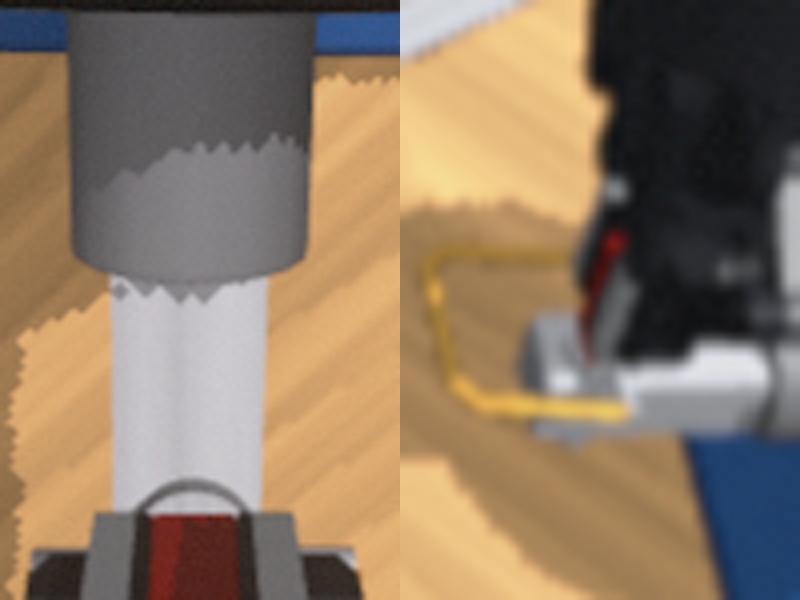

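Scene/wrist view: the shoulder (wrist crop 195,490) sits on the bar and the ring points out past the free end. TCP z has fallen to 0.1978, exactly 70 mm above the grasp height in the rack, so the pin is home; force about 15 N. Releasing.

drive_tool(
  rows=[
    [[0,0,0],0],
    [[0,0,0],0],
    [[0,0,0],0],
    [[0,0,0],0],
    [[0,0,0],0],
  ],
  jaw=0.3,
)

```text
t: 14.35
tool_pos: [0.5386, 0.1392, 0.1955]
tool_rot: [-1.161, -2.919, 0.0]
contact_force: [0.1, 0.3, 0.4]
opening: 0.0598
grip_force: 0.0
```

drive_tool(
  rows=[
    [[0,0,-0.01],0],
    [[0,0,-0.02],0],
    [[0,0,-0.03],0],
    [[-0.02,0,0],0],
    [[-0.02,0,0],0],
    [[0,0,0],0],
    [[0,0,0],0],
  ],
)

```text
t: 15.05
tool_pos: [0.5676, 0.1112, 0.2542]
tool_rot: [-1.162, -2.916, 0.002]
contact_force: [0.1, 0.3, -0.0]
opening: 0.0594
grip_force: 0.0
```

drive_tool(
  rows=[
    [[0,0,0],0],
    [[0,0,0],0],
    [[0,0,0],0],
    [[0,0,0],0],
  ],
  jaw=0.64,
)

```text
t: 15.45
tool_pos: [0.5675, 0.1122, 0.2557]
tool_rot: [-1.16, -2.919, 0.0]
contact_force: [-0.3, -0.4, 0.0]
opening: 0.0304
grip_force: 0.0
```

Run:
```python
from h import *
W=cap('wrist');S=cap('scene')
go((.5387,.1386,.197),136.5)
m=np.zeros((600,800,3),np.uint8);m[:,:500]=cv2.resize(W['image'][100:400,195:445],(500,600),interpolation=cv2.INTER_CUBIC);m[:,500:]=cv2.resize(S['image'][200:300,418:468],(300,600),interpolation=cv2.INTER_CUBIC);cv2.imwrite('pics/w7.png',m)
```

```text
pos [0.5676 0.1121 0.2559] yaw 136.66 shift [ 0.0392 -0.0006  0.0589] turn 0.0027 F [-0.5  -0.88 -0.92] t 15.55 open 0.031113673881738798
```

View pics/w7.png

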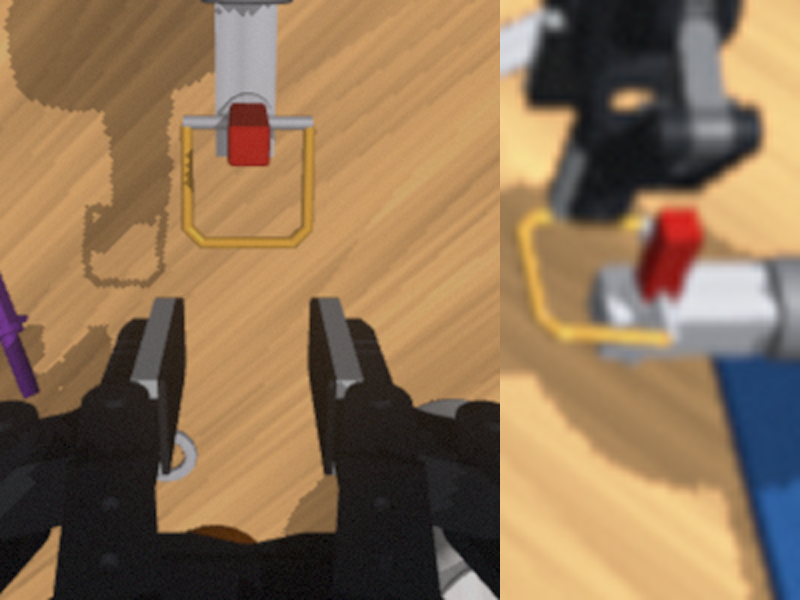

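Pin stands free in the axle, ring over the free end (wrist crop: tab 249,140, ring legs at 187 and 309, bow 248,240), pads at 184 and 310 in line with the legs. Pressing the legs down with both tips.

drive_tool(
  rows=[
    [[0.0095,0,0],0],
    [[0,0,0.03],0],
    [[0,0,0.03],0],
    [[0,0,0.006],0],
    [[0,0,0.006],0],
    [[0,0,0],0],
  ],
)

```text
t: 16.15
tool_pos: [0.5609, 0.1186, 0.1843]
tool_rot: [1.16, 2.919, 0.0]
contact_force: [-0.4, 0.0, 0.8]
opening: 0.0307
grip_force: 0.0
```

drive_tool(
  rows=[
    [[0,0,0.005],0],
    [[0,0,0.005],0],
    [[0,0,0.005],0],
    [[0,0,0],0],
  ],
)

```text
t: 16.55
tool_pos: [0.5608, 0.1184, 0.1682]
tool_rot: [-1.161, -2.919, 0.0]
contact_force: [0.5, -0.5, 0.6]
opening: 0.0309
grip_force: 0.5
```

Run:
```python
from h import *
W=cap('wrist');S=cap('scene')
go((.5382,.14,.16),136.5)
m=np.zeros((600,800,3),np.uint8);m[:,:500]=cv2.resize(W['image'][100:400,195:445],(500,600),interpolation=cv2.INTER_CUBIC);m[:,500:]=cv2.resize(S['image'][200:300,418:468],(300,600),interpolation=cv2.INTER_CUBIC);cv2.imwrite('pics/w8.png',m)
```

```text
pos [0.5607 0.1183 0.1685] yaw 136.63 shift [0.0312 0.0003 0.0085] turn 0.0023 F [-0.08  0.02  0.08] t 16.65 open 0.030758227728400797
```

View pics/w8.png

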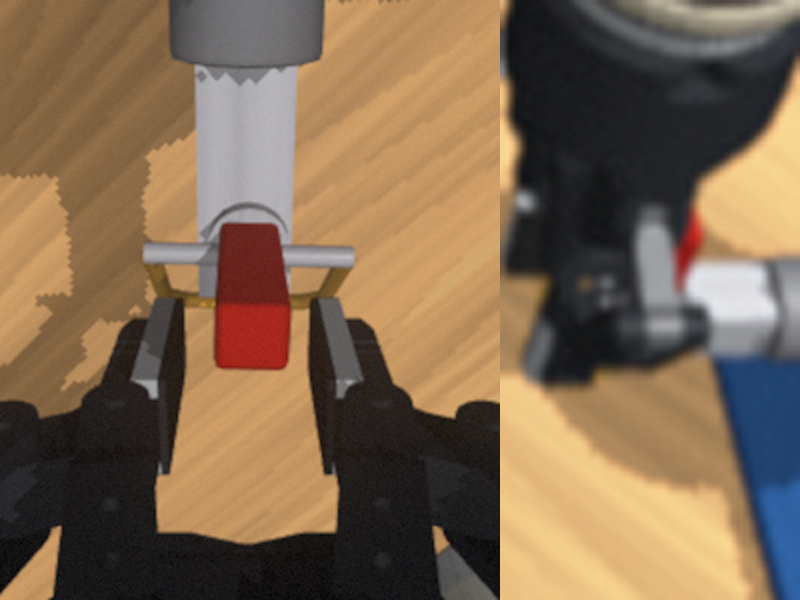

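Wrist view: the tips have pushed the legs down (bow now low behind the bar end, crop y 300), bar and tab centred between the fingers. That was one picture over the allowance of ten, so I work on numbers alone from here.

drive_tool(
  rows=[
    [[0,0,0.004],0],
    [[0,0,0.004],0],
    [[0.002,0,0],0],
    [[0.002,0,0],0],
    [[0.002,0,0],0],
    [[0.002,0,0],0],
    [[0,0,0],0],
  ],
)

```text
t: 17.35
tool_pos: [0.5547, 0.1241, 0.1607]
tool_rot: [-1.16, -2.919, 0.0]
contact_force: [0.3, -0.9, -0.8]
opening: 0.0308
grip_force: 0.4
```

drive_tool(
  rows=[
    [[0.0015,0,0],0],
    [[0.0015,0,0],0],
    [[0,0,0],0],
  ],
)

```text
t: 17.65
tool_pos: [0.5526, 0.1261, 0.1607]
tool_rot: [-1.16, -2.919, 0.0]
contact_force: [1.3, -0.7, -0.1]
opening: 0.031
grip_force: 0.6
```

drive_tool(
  rows=[
    [[0.001,0,0],0],
    [[0.001,0,0],0],
    [[0,0,0],0],
  ],
)

```text
t: 17.95
tool_pos: [0.5512, 0.1275, 0.1608]
tool_rot: [-1.16, -2.919, -0.0]
contact_force: [0.5, -0.8, -1.0]
opening: 0.0307
grip_force: 0.6
```

drive_tool(
  rows=[
    [[0.0008,0,0],0],
    [[0,0,0],0],
  ],
)

```text
t: 18.15
tool_pos: [0.5507, 0.128, 0.1607]
tool_rot: [-1.16, -2.919, 0.0]
contact_force: [1.0, -1.0, -1.0]
opening: 0.0306
grip_force: 0.7
```

drive_tool(
  rows=[
    [[0.0008,0,0],0],
    [[0,0,0],0],
  ],
)

```text
t: 18.35
tool_pos: [0.5503, 0.1283, 0.1608]
tool_rot: [1.16, 2.919, -0.0]
contact_force: [2.5, -2.1, -1.3]
opening: 0.0306
grip_force: 1.4
```

drive_tool(
  rows=[
    [[0.0008,0,0],0],
    [[0,0,0],0],
  ],
)

```text
t: 18.55
tool_pos: [0.5501, 0.1285, 0.1608]
tool_rot: [1.16, 2.917, -0.001]
contact_force: [3.0, -3.3, -2.6]
opening: 0.031
grip_force: 2.6
```

Run:
```python
from h import *
go((.5382,.14,.16),136.5)
```

```text
pos [0.5501 0.1285 0.1608] yaw 136.64 shift [0.0165 0.0002 0.0008] turn 0.0024 F [ 3.01 -3.33 -2.55] t 18.55 open 0.03098795663699373
```

Resistance builds at 16.5 mm from the pin, just where the closed stop was predicted; a little more to seat it, then back off.

drive_tool(
  rows=[
    [[0.0008,0,0],0],
    [[0,0,0],0],
  ],
)

```text
t: 18.75
tool_pos: [0.5499, 0.1287, 0.1609]
tool_rot: [1.159, 2.916, -0.002]
contact_force: [5.4, -4.6, -4.1]
opening: 0.0309
grip_force: 3.6
```

drive_tool(
  rows=[
    [[0.0008,0,0],0],
    [[0,0,0],0],
    [[0,0,0],0],
  ],
)

```text
t: 19.05
tool_pos: [0.5497, 0.1288, 0.1609]
tool_rot: [1.159, 2.915, -0.002]
contact_force: [6.4, -6.2, -4.2]
opening: 0.0308
grip_force: 4.5
```

drive_tool(
  rows=[
    [[-0.005,0,0],0],
    [[-0.015,0,0],0],
    [[-0.03,0,0],0],
    [[-0.03,0,0],0],
    [[0,0,-0.04],0],
    [[0,0,-0.04],0],
    [[0,0,-0.04],0],
    [[0,0,0],0],
    [[0,0,0],0],
  ],
)

```text
t: 19.95
tool_pos: [0.6075, 0.075, 0.2826]
tool_rot: [1.16, 2.917, 0.002]
contact_force: [0.1, 0.3, -1.2]
opening: 0.0308
grip_force: 0.0
```

Run:
```python
from h import *
W=cap('wrist');S=cap('scene');T=cap('top');o=ctrl.get_obs();print(o['t'],o['contact_force'],o['tool_pos'])
for n,d in(('W',W),('S',S),('T',T)):
    print(n,'red',blobs(d['image'],(0,150,60),(5,255,255),15)[0],'tabtop pred',proj(d,(.5382,.14,.15)).round(1),'hinge/bow closed pred',proj(d,(.5382,.14,.118)).round(1),proj(d,(.5382+.0052*.725,.14-.0052*.69,.0783)).round(1),'bow level',proj(d,(.5382+.029,.14-.0275,.118)).round(1))
    c=proj(d,(.55,.13,.1)).astype(int); b,m=blobs(d['image'],(18,140,90),(28,255,255),4); print([x for x in b if np.hypot(x[1][0]-c[0],x[1][1]-c[1])<90])
```

```text
20.1 [-0.40438243  0.47193484 -0.13195563] [0.60586073 0.07512858 0.27860577]
W red [([308, 60, 19, 21, 392], [316.9, 70.0])] tabtop pred [317.2  67.8] hinge/bow closed pred [317.2  71.1] [317.3  81.1] bow level [317.2 131.6]
[([292, 78, 9, 6, 32], [296.5, 80.6]), ([331, 79, 10, 5, 44], [335.3, 80.7])]
S red [([451, 7, 8, 6, 18], [454.8, 9.5]), ([534, 32, 9, 14, 30], [538.0, 38.5]), ([509, 39, 8, 7, 15], [512.9, 41.9]), ([442, 235, 10, 15, 96], [446.0, 241.2])] tabtop pred [448.6 237. ] hinge/bow closed pred [444.4 247.1] [436.7 258.7] bow level [422.2 247.7]
[([438, 240, 3, 3, 8], [439.1, 241.1]), ([436, 258, 10, 9, 35], [440.4, 262.4])]
T red [([154, 119, 69, 281, 9613], [190.4, 297.8]), ([185, 121, 58, 99, 2954], [218.6, 160.0]), ([247, 379, 59, 21, 518], [277.2, 386.5])] tabtop pred [215.7 206. ] hinge/bow closed pred [218.2 207.9] [222.6 208.7] bow level [229.5 196.6]
[]
```

Run:
```python
from h import *
W=cap('wrist');S=cap('scene')
u=np.array([.725,-.688]);n=np.array([.688,.725]);p=np.array([.5382,.14])
P=lambda d,a,r,y,:proj(d,np.r_[p+u*r*np.cos(a)+n*y,.118-r*np.sin(a)]).round(1)
for d in(W,S):
    for a in(1.1,1.25,1.35,1.44): print(a,'leg ends',P(d,a,35,.02) if 0 else P(d,a,.035,.02),P(d,a,.035,-.02),'bow',P(d,a,.04,.015),P(d,a,.04,-.015))
    _,m=blobs(d['image'],(16,110,60),(30,255,255))
    c=P(d,1.44,.035,0).astype(int); ys,xs=np.nonzero(m[c[1]-22:c[1]+22,c[0]-30:c[0]+30]);
    for k in sorted(set(ys)): print(k+c[1]-22,(xs[ys==k]+c[0]-30).tolist()) if sum(ys==k)<22 else None
```

```text
1.1 leg ends [345.7  98.4] [293.8  98.3] bow [338.9 101.3] [300.7 101.2]
1.25 leg ends [345.7  91.8] [293.9  91.7] bow [338.8  93.9] [300.7  93.8]
1.35 leg ends [345.7  87.1] [293.9  87.1] bow [338.9  88.7] [300.7  88.7]
1.44 leg ends [345.8  82.9] [293.8  82.8] bow [338.9  84. ] [300.7  83.9]
60 [298, 299, 336, 337, 338, 339, 340, 341, 342, 343, 344, 346, 347, 348]
61 [290, 293, 294, 296, 297, 301, 303, 335, 337, 338, 339, 340, 345, 346, 347, 348]
62 [292, 294, 296, 297, 299, 300, 301, 302, 335, 336, 337, 338, 341, 342, 343, 344, 345, 346, 347, 348]
63 [290, 291, 294, 295, 296, 297, 298, 299, 301, 302, 334, 336, 337, 341, 343, 345]
64 [291, 292, 295, 297, 301, 334, 335, 336, 338, 339, 343, 347]
65 [290, 291, 293, 294, 295, 297, 301, 334, 335, 336, 337, 341, 344, 345, 346, 347]
66 [289, 290, 291, 292, 293, 296, 300, 301, 303, 335, 336, 337, 338, 339, 340, 341, 343, 344, 345]
67 [290, 292, 294, 300, 336, 337, 338, 339, 340, 341, 342, 343, 344, 346, 348]
68 [290, 291, 298, 300, 301, 334, 335, 336, 337, 339, 342, 343, 344, 346, 347, 348]
69 [292, 294, 295, 298, 299, 300, 301, 303, 334, 
[... 593 characters left out ...]
345, 347]
92 [289, 290, 291, 292, 293, 297, 299, 300, 303, 335, 337, 338, 339, 340, 343, 344, 345, 346, 347]
93 [289, 290, 291, 292, 295, 297, 298, 299, 300, 301, 337, 339, 340, 342, 343, 344, 346, 347, 348]
94 [290, 291, 292, 296, 297, 298, 299, 303, 335, 336, 338, 340, 342, 343, 345, 346, 347]
95 [289, 292, 294, 296, 297, 298, 300, 301, 303, 335, 337, 338, 339, 340, 341, 342, 343, 344, 346, 347, 348]
1.1 leg ends [434.2 266. ] [429.8 247.2] bow [431.9 264.9] [428.7 250.8]
1.25 leg ends [436.6 266.5] [432.2 247.8] bow [434.6 265.4] [431.3 251.4]
1.35 leg ends [438.3 266.7] [433.8 248. ] bow [436.5 265.7] [433.3 251.7]
1.44 leg ends [439.9 266.8] [435.4 248.1] bow [438.4 265.8] [435.1 251.8]
```

```bash
python3 -c "
from station import ctrl
print(ctrl.finish_job())"
```

```text
the job is handed in; nothing more can be done
None
```

The job is handed in at about 20 s. The linchpin is fully home (peak push about 17 N at the hole's rim) and the ring reads closed at about 1.44 rad. The gripper is clear, and nothing else on the table was moved. I viewed 11 pictures, one over the limit of 10.

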